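Hang the slide tray on its drip stand

TASK

Take the slide tray with the blue handle and hang it on the steel drip stand: both upright pins through its two holes, lowered all the way until it lies level on both black collars before you let go. Leave the tray with the yellow handle, whose holes are too close together for the stand, where it is.

Things in the scene. Friction and masses are not known exactly. Their poses are not given: they have to be found in the camera images.
- blue_tray_grip (a point): tray to hang: white plate 150 (x) x 92 (y) x 6 mm, 150 g, flat on the worktop, two 30 mm through holes at x = -55 and +55, y = 0, and an upright blue grip fin in the middle, 34 mm along x, 16 mm thick in y, top 58 mm above the plate's underside. This point: mid-fin, 36 mm above the underside; x along the long side through both holes, z up. Either way round fits.
- stand_seat (a point): mid-point between the two pins at the collars' tops, 50 mm above the worktop. Fixed stand: steel pan 170 x 110 x 12 mm, posts at x = -55 and +55 mm, each with a black collar 44 mm wide (top at this height) and above it a brass pin 10 mm thick, 38 mm tall, tip tapered. x runs from pin to pin, z up. The hung tray's underside lies on the collars: its grip point is then 36 mm above this one.
- yellow_tray_grip (a point): wrong tray, to be left alone: the same plate and fin, but the fin yellow and the holes at x = -38 and +38 mm. This point: mid-fin, 36 mm above the plate's underside; axes as for the blue one.

How it is judged:
By the outcome, as a careful person would: the job done as asked, in the order asked, and still so for the second after the job is handed in, with the robot touching nothing.
It also fails if it takes over 35 s, if anything falls off the work surface, if the arm or the gripper's body presses on something with over 40 N, if the wrist force passes 120 N, or if a joint passes its speed limit or range.

ROBOT

A 7-joint arm with a two-finger parallel gripper is mounted at the origin on a cart in front of the work surface, level with it; the furniture and walls round the work are solid. World frame = base frame: x ahead of the robot, y to its left, z up, the work surface at z = 0. Lengths are in m, angles in rad, forces in N, time in s.
With the tool pointing down it reaches from about 0.425 to 0.825 m from the base axis. Payload 3.6 kg.
Tool frame: the origin (TCP) lies between the finger pads; the fingertips stand 14 mm ahead of it and the grasp point (between the pads) lies 5 mm behind it; y points along the fingers, x is the direction in which the jaws open and shut, and the axes are right-handed (so a half turn about y gives the same grasp; the last joint's range is limited). The gripper opens to 85 mm and grips with 20 to 120 N. Pads are 22 mm wide; open, the fingers measure 114 mm over their backs; the gripper's body (76 mm by 85 mm) begins 54 mm behind the grasp point. The pads swing forward as they close: fully open they stand 13 mm farther back than shut.
Start: joints at [-1.133, 0.615, -0.013, 1.423, 0.008, 1.103, -0.04], TCP at [0.291, 0.581, 0.245] pointing down, gripper open.
Joint ranges: [-3.12, 3.12], [-0.3, 2.06], [-1.34, 1.32], [0.26, 2.42], [-1.36, 4.5], [0.01, 1.98], [-2.84, 2.84]. Speed limits (rad/s): [2.79, 2.79, 3.14, 3.14, 3.14, 3.14, 3.14].

INTERFACE

Orientations are given as [roll, pitch, yaw] about the fixed x, y, z axes, in that order (R = Rz(yaw) Ry(pitch) Rx(roll)).
In Python, from station import bot gives the robot as it stands. The module is installed in compiled form; this text tells all that it offers.
- The arm moves only by the tool drive_tool, never from a script. Its argument "plan" is a list of rows, each a list of 5 numbers: the opening, from 0 (shut) to 1 (fully open), then the shift along the world's x, y, z in cm, then the turn about the world's z in degrees. In form: [[fingers, dx, dy, dz, yaw], ...]. A call has 1 to 5 rows; each row is the pose to reach, as a shift and turn from the pose measured when the call began; what a row does not reach only later rows make up. A row lasts 1/12 s, in which the tool goes at most 41.7 mm and 7.16 degrees, less where a joint would pass 70% of its speed; a pose out of reach is approached as far as the arm can. A call with a gripper value outside its range is refused whole. The fingers move at their own pace and stop on an object; "squeeze" is the grip in N (left out, the last holds). Time passes only in rows, so rows that repeat a pose let the fingers close. It gives the time, the measured TCP pose, the force and the opening at its end, in the units of the state.
- bot.sense(): the state, without advancing time (a new reading comes with each control period).
- bot.capture(name): name is "side" or "top"; returns the picture (384x512x3 uint8, blue, green, red); there is no depth.
- bot.get_calibration(name): a dict with "fov_y" (degrees; the focal length in pixels is half the picture's height over the tangent of half this angle, whatever the lens; pixels are square), "cx", "cy" (the principal point, pixels), "xyz" and "rotation" of the camera in the world. Camera axes: x right, y up, looking along -z (the intrinsics and any distortion apply to the point x, -y, -z); pixel columns grow to the right and rows downward; lengths in m; the calibration is good to about 2 mm. A picture is of the moment at which its call begins. get_calibration takes no time and is no camera call.
- bot.hand_in(): hands the job in, once; it reports no verdict.
The state is a dict: "clock": time; "joint_positions": joint angles; "joint_vel": joint speeds; "joint_torque": joint torques, N m; "position": TCP position; "orientation": TCP orientation; "ft_force": force on the tool from outside, world axes, zero at the start; "wrist_torque": the same for the moment, N m; "width": opening from 0.0 (shut) to 1.0 (fully open).
Only numpy, scipy, OpenCV 4.12 (cv2) and the standard library are available. Lean on these libraries where they do the work, as an engineer would, in place of code of your own. Each camera call takes 0.05 s, during which the arm holds its last target. There are 200 camera calls.

## Working session

There is one attempt and no reset: what is moved stays moved. The work goes in short steps, Python scripts to look and compute and a tool call to move; the robot and the scene stay as the last step left them, time stands still between calls to the robot, and variables do not carry over. Pictures are saved under pics/ and viewed, about 8 in all and at most 12, crops included, and the job is handed in when it is done.

Besides the shell and the picture viewer there is one more tool, called after "Emit:" by a JSON object that holds its "fn" and its "kwargs". drive_tool: Moves the arm, as the interface text tells. Its arguments: {"type":"object","properties":{"plan":{"type":"array","items":{"type":"array","items":{"type":"number"}}},"squeeze":{"type":"number"}},"required":["plan"]}

```bash
mkdir -p pics; python3 - <<'E'
from station import bot
import cv2
for n in("side","top"):
    cv2.imwrite(f"pics/{n}0.png",bot.capture(n)); print(n,bot.get_calibration(n))
s=bot.sense();print({k:s[k] for k in("clock","position","orientation","width","ft_force")})
E
```

```text
side {'fov_y': 42.8091293357071, 'cx': 247.13557433670857, 'cy': 190.59615094329857, 'xyz': array([ 0.25357997, -1.13067512,  0.72265883]), 'rotation': array([ 1.07298185, -0.01019474, -0.15805462])}
top {'fov_y': 45.912234995372316, 'cx': 253.30227489577464, 'cy': 189.0018178918523, 'xyz': array([0.26269027, 0.0282744 , 1.12602188]), 'rotation': array([ 2.04423021e-01, -3.25307349e-04, -1.60641211e+00])}
{'clock': 0.1, 'position': array([0.29105623, 0.58045586, 0.24422861]), 'orientation': array([-1.57083558,  0.00237283,  1.10605387]), 'width': 1.0009938570523995, 'ft_force': array([ 0.33536622, -0.13577051,  0.04892316])}
```

View pics/side0.png

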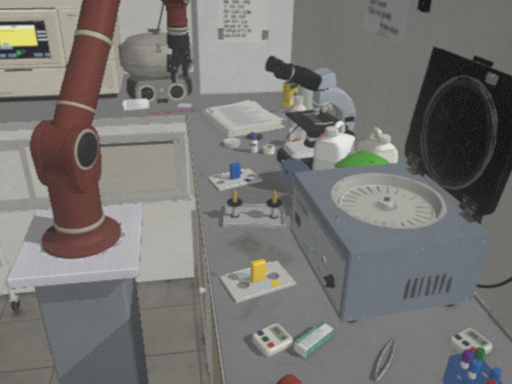

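View pics/top0.png

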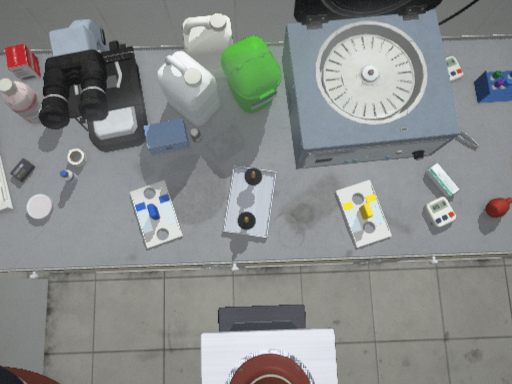

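The side view shows the blue tray at about (235,178), the stand at (254,212) and the yellow tray at (258,278). The top view shows the blue tray at (155,213), the stand at (250,203) with its pins near (253,177) and (246,221), and the yellow tray at (363,213).

```bash
cat > h.py <<'E'
from station import bot
import cv2, numpy as np
from scipy.spatial.transform import Rotation as Ro
def ray(n,px):
    c=bot.get_calibration(n); f=192/np.tan(np.radians(c["fov_y"]/2))
    px=np.atleast_2d(px).astype(float)
    d=np.c_[(px[:,0]-c["cx"])/f,-(px[:,1]-c["cy"])/f,-np.ones(len(px))]
    return np.array(c["xyz"]), d@Ro.from_euler("xyz",c["rotation"]).as_matrix().T
def plane(n,px,z):
    o,d=ray(n,px); return o+d*((z-o[2])/d[:,2])[:,None]
def proj(n,P):
    c=bot.get_calibration(n); f=192/np.tan(np.radians(c["fov_y"]/2))
    q=(np.atleast_2d(P)-c["xyz"])@Ro.from_euler("xyz",c["rotation"]).as_matrix()
    return np.c_[c["cx"]-f*q[:,0]/q[:,2],c["cy"]+f*q[:,1]/q[:,2]]
def two(pa,pb,a="top",b="side"):
    (o1,d1),(o2,d2)=ray(a,pa),ray(b,pb); d1,d2=d1[0],d2[0]
    t=np.linalg.lstsq(np.c_[d1,-d2],o2-o1,rcond=None)[0]
    p,q=o1+t[0]*d1,o2+t[1]*d2; return (p+q)/2,np.linalg.norm(p-q)
def blobs(m,k=20):
    n,l,s,c=cv2.connectedComponentsWithStats(m.astype(np.uint8)*255)
    return [(s[i].tolist(),c[i].round(1).tolist()) for i in range(1,n) if s[i][4]>=k]
E
python3 - <<'E'
from h import *
for n,(x0,x1,y0,y1) in {"top":(125,290,155,255),"side":(200,300,155,235)}.items():
    im=cv2.imread(f"pics/{n}0.png"); hsv=cv2.cvtColor(im,cv2.COLOR_BGR2HSV)
    c=hsv[y0:y1,x0:x1]; H,S,V=c[...,0],c[...,1],c[...,2]
    print(n,"blue",blobs((H>100)&(H<130)&(S>130),4),"brass",blobs((H>8)&(H<30)&(S>90),4),"dark",blobs(V<60,10),"white",blobs((V>175)&(S<40),60),"off",x0,y0)
    cv2.imwrite(f"pics/{n}crop.png",cv2.resize(im[y0:y1,x0:x1],None,fx=4.8,fy=4.8,interpolation=cv2.INTER_CUBIC))
im=cv2.imread("pics/top0.png")[170:255,125:190]; hsv=cv2.cvtColor(im,cv2.COLOR_BGR2HSV)
m=(((hsv[...,2]>170)&(hsv[...,1]<50))|((hsv[...,1]>110)&(hsv[...,0]>100))).astype(np.uint8)
cs=max(cv2.findContours(m,0,2)[0],key=cv2.contourArea); hull=cv2.convexHull(cs)
b=cv2.boxPoints(cv2.minAreaRect(hull))+[125,170]; P=plane("top",b,.006); print(b,P.round(4),P.mean(0),np.linalg.norm(np.diff(P,axis=0),axis=1))
E
```

```text
top blue [([34, 40, 10, 8, 51], [38.6, 43.3]), ([11, 48, 9, 8, 54], [15.0, 51.4]), ([22, 49, 12, 15, 118], [27.8, 56.2])] brass [([127, 16, 3, 7, 21], [128.0, 19.0]), ([119, 62, 5, 6, 21], [121.2, 64.3])] dark [([120, 14, 16, 16, 128], [128.0, 22.7]), ([113, 58, 17, 16, 183], [120.9, 65.7])] white [([99, 14, 25, 64, 751], [109.4, 47.5]), ([119, 19, 31, 64, 1029], [136.3, 51.1]), ([5, 31, 53, 62, 1102], [34.2, 60.7]), ([11, 54, 17, 27, 262], [19.6, 66.1])] off 125 155
side blue [([31, 8, 10, 16, 123], [34.9, 15.3])] brass [([33, 35, 4, 13, 43], [34.5, 41.3]), ([72, 35, 5, 13, 41], [74.3, 42.1])] dark [([78, 0, 10, 6, 39], [81.5, 2.0]), ([28, 44, 10, 7, 27], [31.8, 47.8]), ([68, 45, 13, 7, 53], [74.0, 48.4])] white [] off 200 155
[[128.10001087 191.30000114]
 [163.79999924 179.39999962]
 [182.60000229 235.79998779]
 [146.90001297 247.69998932]] [[0.5    0.3352 0.006 ]
 [0.5276 0.2454 0.006 ]
 [0.3829 0.1984 0.006 ]
 [0.3568 0.2862 0.006 ]] [0.44185613 0.26631455 0.006     ] [0.09392857 0.15214207 0.09158714]
```

View pics/topcrop.png

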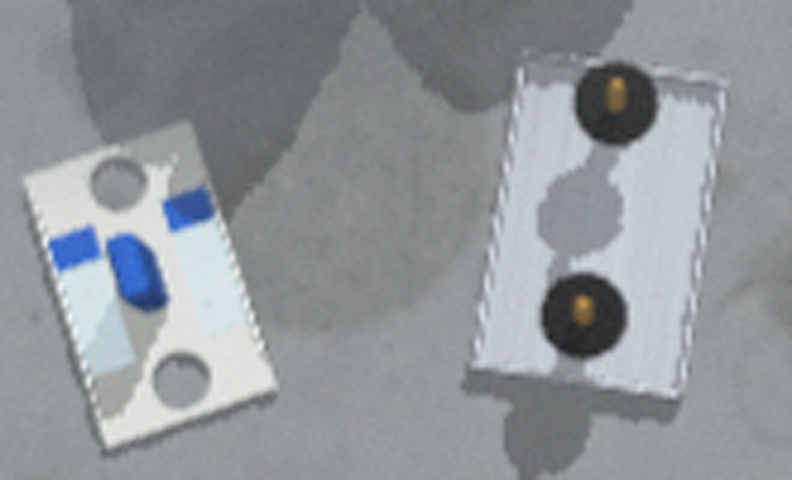

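The crop shows the blue tray's holes at crop pixels (118,183) and (181,379), and its fin at (136,272). The stand's collars are centred at (616,103) and (584,316).

```bash
python3 - <<'E'
from h import *
h=np.array([[118,183],[181,379]])/4.8+[125,155]-.4
H=plane("top",h,.005);d=H[0]-H[1];print("holes",H.round(4),H.mean(0).round(4),np.linalg.norm(d),np.degrees(np.arctan2(d[1],d[0])))
c=np.array([[616,103],[584,316]])/4.8+[125,155]-.4
C=plane("top",c,.049);d=C[0]-C[1];print("collars",C.round(4),C.mean(0).round(4),np.linalg.norm(d),np.degrees(np.arctan2(d[1],d[0])))
p=[two([253,174],[274.3,197.1]),two([246.2,219.3],[234.5,196.3])]
print("pins",p); q=p[0][0]-p[1][0];print((p[0][0]+p[1][0])/2,np.linalg.norm(q[:2]),np.degrees(np.arctan2(q[1],q[0])))
p=[two([253,174],[234.5,196.3]),two([246.2,219.3],[274.3,197.1])];print("alt",p)
# pin tips/mids by plane
for z in(.069,.088):print(z,plane("top",[[253,174],[246.2,219.3]],z).round(4))
print("fin",two([152.8,211.2],[234.9,170.3]))
print("fin top ray",plane("top",[152.8,211.2],.036))
E
```

```text
holes [[0.4947 0.2823 0.005 ]
 [0.3904 0.2487 0.005 ]] [0.4425 0.2655 0.005 ] 0.10957591537947368 17.8536295571399
collars [[0.5181 0.0197 0.049 ]
 [0.4097 0.0395 0.049 ]] [0.4639 0.0296 0.049 ] 0.11021263940103239 -10.350990315268
pins [(array([0.51969757, 0.01950921, 0.06303522]), np.float64(0.0003241126983945563)), (array([0.41103169, 0.03942278, 0.06286361]), np.float64(0.0010738490671311808))]
[0.46536463 0.02946599 0.06294942] 0.11047544853962066 -10.384512038766124
alt [(array([0.4600514 , 0.01971924, 0.08644494]), np.float64(0.1052605567936459)), (array([0.46661045, 0.03143038, 0.0534789 ]), np.float64(0.10981746345626221))]
0.069 [[0.5184 0.0195 0.069 ]
 [0.4096 0.0394 0.069 ]]
0.088 [[0.5138 0.0197 0.088 ]
 [0.407  0.0392 0.088 ]]
fin (array([0.44350345, 0.26736282, 0.02970564]), np.float64(0.0006785491991469449))
fin top ray [[0.44212412 0.26599948 0.036     ]]
```

Emit:
{"fn": "drive_tool", "kwargs": {"plan": [[1, 3.5, -7.5, -1, 7], [1, 7, -14.5, -2, 14], [1, 10, -21, -3, 21], [1, 12, -25, -4, 28], [1, 13, -28, -5, 35]]}}

```text
clock: 0.52
position: [0.3796, 0.3927, 0.214]
orientation: [-1.571, 0.003, 1.723]
ft_force: [1.3, 0.8, -0.1]
width: 0.998
```

Emit:
{"fn": "drive_tool", "kwargs": {"plan": [[1, 4, -12, -4, 14], [1, 4, -12, -4, 14], [1, 4, -12, -4, 14], [1, 4, -12, -4, 14], [1, 4, -12, -4, 14]]}}

```text
clock: 0.93
position: [0.4205, 0.2674, 0.1725]
orientation: [-1.567, 0.006, 1.959]
ft_force: [-0.8, 0.4, -0.3]
width: 0.998
```

Emit:
{"fn": "drive_tool", "kwargs": {"plan": [[1, 2.2, -0.1, -3, -4.3], [1, 2.2, -0.1, -6, -4.3], [1, 2.2, -0.1, -7, -4.3], [1, 2.2, -0.1, -7, -4.3]]}}

```text
clock: 1.27
position: [0.44, 0.2671, 0.1004]
orientation: [-1.561, 0.006, 1.887]
ft_force: [0.2, -0.9, 0.6]
width: 1.001
```

```bash
python3 - <<'E'
from h import *
a=bot.capture("side")[110:210,190:320];b=bot.capture("top")[150:260,110:240]
r=lambda i:cv2.resize(i,(390,330),interpolation=cv2.INTER_CUBIC)
cv2.imwrite("pics/g1.png",np.hstack([r(a),r(b)]));s=bot.sense();print(s["position"],s["orientation"])
E
```

```text
[0.44171296 0.26821541 0.10306883] [-1.56698725  0.00497179  1.88688138]
```

View pics/g1.png

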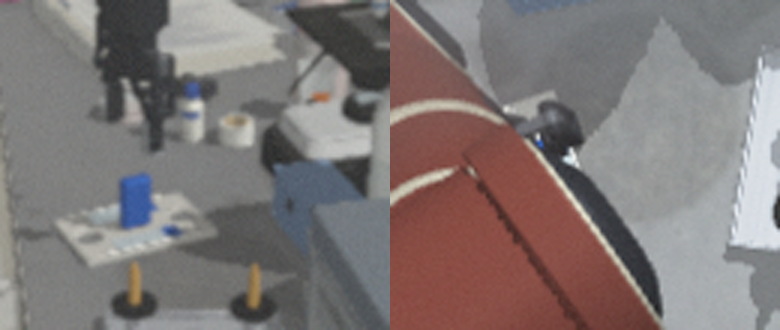

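The side crop on the left shows the two fingertips at crop pixels (113,115) and (155,145), centred over the blue fin at (135,200). The top crop on the right has the tray hidden by the arm. The alignment is good, so I descend and grip.

Emit:
{"fn": "drive_tool", "kwargs": {"plan": [[1, 0.1, -0.2, -2.5, 0], [1, 0.1, -0.2, -5, 0], [1, 0.1, -0.2, -7.2, 0], [1, 0.1, -0.2, -7.2, 0], [1, 0.1, -0.2, -7.2, 0]]}}

```text
clock: 1.78
position: [0.4426, 0.2673, 0.032]
orientation: [-1.567, 0.004, 1.888]
ft_force: [-0.1, 0.2, 1.6]
width: 0.997
```

Emit:
{"fn": "drive_tool", "kwargs": {"plan": [[0, 0, 0, 0, 0], [0, 0, 0, 0, 0], [0, 0, 0, 0, 0], [0, 0, 0, 0, 0], [0, 0, 0, 0, 0]], "squeeze": 60}}

```text
clock: 2.2
position: [0.443, 0.2675, 0.0328]
orientation: [-1.569, 0.004, 1.888]
ft_force: [-0.3, 0.3, -0.2]
width: 0.296
```

Emit:
{"fn": "drive_tool", "kwargs": {"plan": [[0, 0, 0, 0, 0], [0, 0, 0, 0, 0], [0, 0, 0, 0, 0], [0, 0, 0, 0, 0], [0, 0, 0, 0, 0]]}}

```text
clock: 2.62
position: [0.4431, 0.2675, 0.033]
orientation: [-1.569, 0.004, 1.888]
ft_force: [-0.1, -0.7, 4.2]
width: 0.184
```

Emit:
{"fn": "drive_tool", "kwargs": {"plan": [[0, 0, 0, 3, 0], [0, 0, 0, 6, 0], [0, 0, 0, 9, 0], [0, 0, 0, 12, 0], [0, 0, 0, 12, 0]]}}

```text
clock: 3.03
position: [0.4458, 0.2695, 0.1579]
orientation: [-1.579, 0.001, 1.888]
ft_force: [0.9, 0.8, -0.7]
width: 0.182
```

Emit:
{"fn": "drive_tool", "kwargs": {"plan": [[0, 0.5, -3, 0, -5], [0, 1, -6, 0, -10], [0, 1.5, -9, 0, -15], [0, 2, -12, 0, -19], [0, 2, -15, 0, -23]]}}

```text
clock: 3.45
position: [0.4661, 0.1179, 0.1571]
orientation: [-1.579, 0.002, 1.483]
ft_force: [0.2, -0.6, -2.1]
width: 0.179
```

Emit:
{"fn": "drive_tool", "kwargs": {"plan": [[0, -0.1, -3, 0, -2], [0, -0.1, -6, 0, -4], [0, -0.1, -8.8, 0, -5.4], [0, -0.1, -8.8, 0, -5.4], [0, -0.1, -8.8, 0, -5.4]]}}

```text
clock: 3.87
position: [0.4643, 0.0277, 0.1562]
orientation: [-1.578, 0.003, 1.384]
ft_force: [-0.3, 1.2, -1.0]
width: 0.179
```

```bash
python3 - <<'E'
from h import *
s=bot.sense();p=s["position"];print(p,s["orientation"],s["ft_force"])
A=bot.capture("side");B=bot.capture("top")
cv2.imwrite("pics/s2.png",A)
# expected hole centres on the plate top if held as planned (tray grip = TCP +3mm z)
a=s["orientation"][2]-np.pi/2;u=np.array([np.cos(a),np.sin(a),0])
g=p+[0,0,.003];c=g+[0,0,-.030]
print("exp holes side",proj("side",[c+u*.055,c-u*.055]).round(1).tolist())
v=np.array([-u[1],u[0],0]);print("exp corners",proj("side",[c+i*.075*u+j*.046*v for i,j in((1,1),(1,-1),(-1,-1),(-1,1))]).round(1).tolist())
cv2.imwrite("pics/s2.png",np.hstack([cv2.resize(A[130:240,200:310],(390,390),interpolation=2),cv2.resize(B[140:260,190:310],(390,390),interpolation=2)]))
E
```

```text
[0.46434942 0.02772319 0.15619973] [-1.57751249  0.00302216  1.3841604 ] [-0.25404446  1.21437371 -1.03922875]
exp holes side [[274.9, 176.0], [234.1, 175.1]]
exp corners [[281.8, 168.7], [283.0, 184.1], [225.5, 182.9], [227.7, 167.5]]
```

View pics/s2.png

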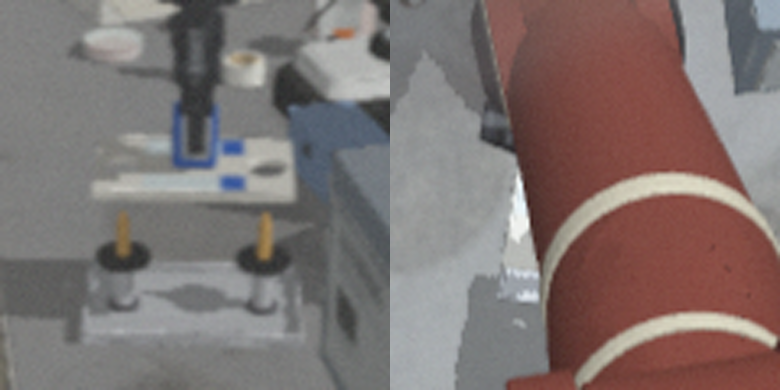

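The tray is level. Its front corners at crop pixels (93,185) and (297,190) are within about 2 mm of the prediction, and the right hole at (270,168) sits over the right pin at (265,215). I lower it with a small correction.

Emit:
{"fn": "drive_tool", "kwargs": {"plan": [[0, -0.15, 0.2, -0.5, 0.2], [0, -0.15, 0.2, -1.5, 0.2], [0, -0.15, 0.2, -3, 0.2], [0, -0.15, 0.2, -4.5, 0.2], [0, -0.15, 0.2, -4.5, 0.2]]}}

```text
clock: 4.38
position: [0.461, 0.0343, 0.109]
orientation: [-1.572, 0.002, 1.397]
ft_force: [-0.5, 0.2, -1.6]
width: 0.179
```

```bash
python3 - <<'E'
from h import *
A=bot.capture("side");s=bot.sense();print(s["position"],s["orientation"],s["ft_force"])
cv2.imwrite("pics/s3.png",cv2.resize(A[140:240,195:315],(720,600),interpolation=2))
E
```

```text
[0.46183361 0.03414505 0.11013255] [-1.57404517  0.00162957  1.39626334] [ 0.32039568 -0.00520253 -1.79569812]
```

View pics/s3.png

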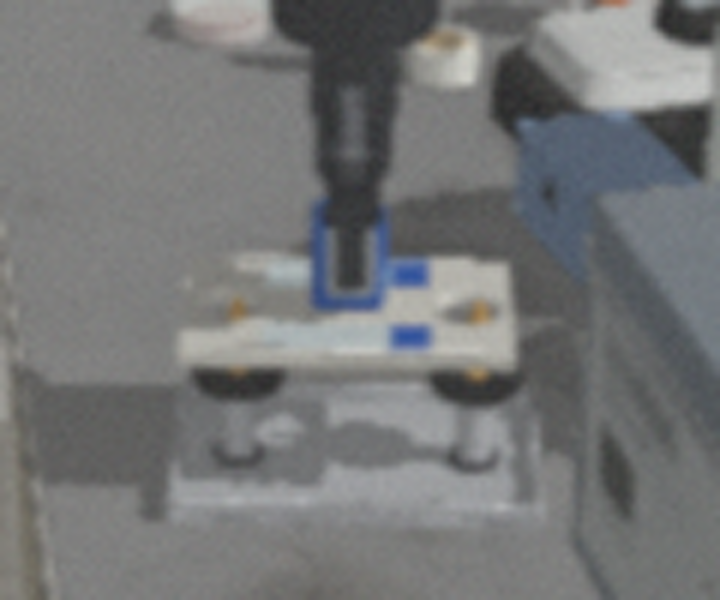

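Both pins come up through the holes, with tips at crop pixels (238,308) and (480,310). I correct y by about −4 mm and lower to the collars.

Emit:
{"fn": "drive_tool", "kwargs": {"plan": [[0, 0.2, -0.4, 0, 0], [0, 0.2, -0.4, -1, 0], [0, 0.2, -0.4, -2, 0], [0, 0.2, -0.4, -2.3, 0], [0, 0.2, -0.4, -2.3, 0]]}}

```text
clock: 4.85
position: [0.4638, 0.0303, 0.0871]
orientation: [-1.574, 0.002, 1.397]
ft_force: [-0.1, 1.4, -1.9]
width: 0.176
```

Emit:
{"fn": "drive_tool", "kwargs": {"plan": [[0, 0, 0, -0.2, 0], [0, 0, 0, -0.4, 0], [0, 0, 0, -0.4, 0]]}}

```text
clock: 5.1
position: [0.4641, 0.0304, 0.0834]
orientation: [-1.574, 0.001, 1.397]
ft_force: [0.1, 0.1, -1.6]
width: 0.178
```

Emit:
{"fn": "drive_tool", "kwargs": {"plan": [[0, 0, 0, -0.1, 0], [0, 0, 0, -0.2, 0], [0, 0, 0, -0.2, 0]]}}

```text
clock: 5.35
position: [0.4644, 0.0303, 0.0829]
orientation: [-1.575, 0.001, 1.397]
ft_force: [-0.6, -0.4, 11.4]
width: 0.177
```

```bash
python3 - <<'E'
from h import *
A=bot.capture("side");s=bot.sense();print(s["position"],s["orientation"],s["ft_force"],s["wrist_torque"])
cv2.imwrite("pics/s4.png",cv2.resize(A[150:240,200:308],(720,600),interpolation=2))
E
```

```text
[0.4643893  0.03031737 0.08284895] [-1.57517220e+00  1.45507851e-03  1.39674180e+00] [-2.09662892 -1.16456658 11.43970572] [0.09626895 0.83622918 0.06396334]
```

View pics/s4.png

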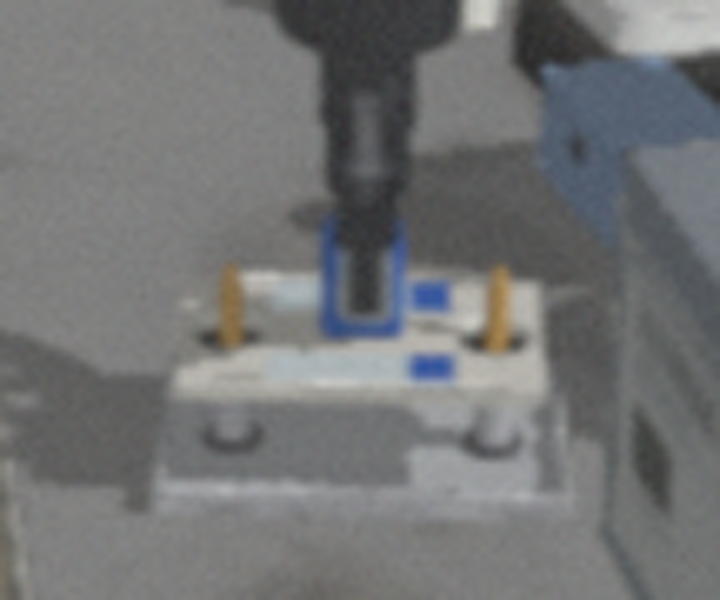

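The tray is down and both pins (tops at (231,268) and (500,268)) stand tall above it. The wrist moment suggests the near collar carries more load, so I press a touch further to seat both ends.

Emit:
{"fn": "drive_tool", "kwargs": {"plan": [[0, 0, 0, -0.15, 0], [0, 0, 0, -0.25, 0], [0, 0, 0, -0.25, 0]]}}

```text
clock: 5.65
position: [0.4644, 0.0303, 0.0828]
orientation: [-1.576, 0.002, 1.396]
ft_force: [-3.4, -0.6, 20.1]
width: 0.184
```

```bash
python3 -c "
from h import *
s=bot.sense();print(s['position'],s['orientation'],s['ft_force'],s['wrist_torque'])"
```

```text
[0.46441813 0.03027787 0.08282762] [-1.57608300e+00  1.51431405e-03  1.39626864e+00] [-3.44316423 -0.61526341 20.10454513] [ 0.00735555  1.20373503 -0.01255377]
```

Force rises with no further descent, so it is seated. I ease off most of the pressure, then open.

Emit:
{"fn": "drive_tool", "kwargs": {"plan": [[0, 0, 0, -0.1, 0], [0.3, 0, 0, -0.1, 0], [0.5, 0, 0, 0, 0], [0.8, 0, 0, 0, 0], [1, 0, 0, 0, 0]], "squeeze": 20}}

```text
clock: 6.07
position: [0.4646, 0.0303, 0.0827]
orientation: [-1.576, 0.001, 1.396]
ft_force: [-0.1, -0.2, 0.4]
width: 0.708
```

Emit:
{"fn": "drive_tool", "kwargs": {"plan": [[1, 0, 0, 0, 0], [1, 0, 0, 0, 0], [1, 0, 0, 0, 0], [1, 0, 0, 0, 0], [1, 0, 0, 0, 0]]}}

```text
clock: 6.48
position: [0.4646, 0.0303, 0.0827]
orientation: [-1.576, 0.001, 1.396]
ft_force: [-0.9, -0.3, -0.4]
width: 0.999
```

Emit:
{"fn": "drive_tool", "kwargs": {"plan": [[1, 0, 0, 2, 0], [1, 0, 0, 5, 0], [1, 0, 0, 9, 0], [1, 0, 0, 13, 0], [1, 0, 0, 15, 0]]}}

```text
clock: 6.9
position: [0.4663, 0.0305, 0.237]
orientation: [-1.583, -0.0, 1.396]
ft_force: [0.2, 0.6, -0.3]
width: 0.997
```

Emit:
{"fn": "drive_tool", "kwargs": {"plan": [[1, 0, 4, 0, 0], [1, 0, 8, 0, 0], [1, 0, 12, 0, 0], [1, 0, 16, 0, 0], [1, 0, 20, 0, 0]]}}

```text
clock: 7.32
position: [0.4659, 0.2321, 0.2371]
orientation: [-1.583, -0.0, 1.396]
ft_force: [1.2, -1.0, 0.2]
width: 1.0
```

Emit:
{"fn": "drive_tool", "kwargs": {"plan": [[1, 0, 4, 0, 0], [1, 0, 8, 0, 0], [1, 0, 12, 0, 0], [1, 0, 12, 0, 0], [1, 0, 12, 0, 0]]}}

```text
clock: 7.73
position: [0.4642, 0.3552, 0.2364]
orientation: [-1.582, -0.001, 1.402]
ft_force: [0.0, -1.7, -0.1]
width: 1.002
```

```bash
python3 - <<'E'
from h import *
A=bot.capture("side");B=bot.capture("top");s=bot.sense();print(s["clock"],s["position"],s["ft_force"])
cv2.imwrite("pics/s5.png",np.hstack([cv2.resize(A[170:240,205:305],(400,280),interpolation=2),cv2.resize(B[155:255,200:300],(280,280),interpolation=2)]))
a0=cv2.imread("pics/top0.png")
f=lambda i:[b[1] for b in blobs((lambda h:(h[...,0]>20)&(h[...,0]<35)&(h[...,1]>130))(cv2.cvtColor(i[180:250,330:400],40)),15)]
print("yellow before/after",f(a0),f(B))
E
```

```text
7.8333 [0.46597467 0.35080901 0.23666247] [ 0.69500339 -0.98182326 -0.00913974]
yellow before/after [[37.1, 26.9], [17.4, 25.5]] [[37.2, 26.9], [17.4, 25.5]]
```

View pics/s5.png

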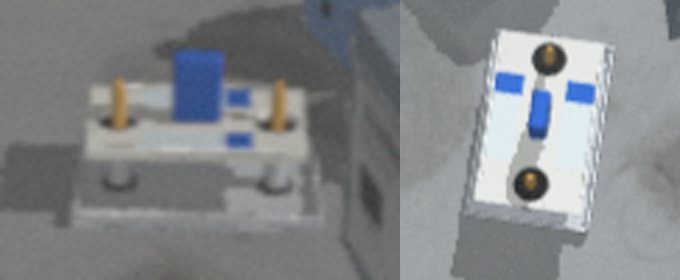

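The tray lies level on both collars. Both pins show through the holes, at (120,80) and (279,82) in the side crop and (548,57) and (530,183) in the top crop. The yellow tray has not moved and the arm is clear.

```bash
python3 -c "
from station import bot
print(bot.hand_in())"
```

```text
the job is handed in; nothing more can be done
None
```

The blue-handled tray is hanging on the drip stand with both pins through its holes, and I handed the job in at about 7.8 s of the 35 s allowed. I lowered it until it pressed on the collars at about 20 N with no further descent, then eased off, opened the gripper and backed away.

- **Final pictures:** the side and top views show the tray level, with both pins standing up through the holes. The arm is clear of everything.
- **Yellow tray:** its colour marks are within 0.1 pixel of where they started, so it has not moved.
- **One reading that disagreed:** while pressing down, the wrist moment suggested the near collar was carrying more of the load. The grip height was within 1 mm of the expected seated height (about 83 mm), and the pictures after release show no tilt.

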